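# Uncover the light stage and switch its key bank to blue

## Task

Get the inspection light ready for blue-light work: lift the black dust cover off the light stage and set it down, knob up and flat on the floor of the yellow tray, without dropping it. Also press the blue key of the selector fully down so that it stays latched and the white key pops up; the orange and green keys must end up raised too. Leave the spare lens, the blue bottle and the mug standing where they are.

Things in the scene. Friction and masses are not known exactly. Their poses are not given: they have to be found in the camera images.
- key_blue (a joint): Depth in m of the blue key, straight down: 0 up (start), about 0.0117 latched, 0.014 solid end stop. Interlocked bank: pressing one key to its end stop frees the latched one, which springs up to 0; let go, the pressed key rises about 2 mm and stays latched. Pressed less than 0.012 it springs back up. Pushing takes 1.5 to 4 N before the stop
- key_white (a joint): Depth in m of the white key, same meaning as for the blue key; this key is latched down at the start
- key_orange (a joint): Depth in m of the orange key, same meaning as for the blue key; up at the start
- key_green (a joint): Depth in m of the green key, same meaning as for the blue key; up at the start
- key_white_top (a point): Centre of the top face of the white key cap, moving with the key. The cap is a plastic block 46 mm (selector x) by 36 mm (selector y), its top 20 mm above the black panel when up and about 8 mm when latched. Its axes are parallel to the selector's
- key_blue_top (a point): Centre of the top face of the blue key cap, moving with the key. The cap is a plastic block 46 mm (selector x) by 36 mm (selector y), its top 20 mm above the black panel when up and about 8 mm when latched. Its axes are parallel to the selector's
- key_orange_top (a point): Centre of the top face of the orange key cap, moving with the key. The cap is a plastic block 46 mm (selector x) by 36 mm (selector y), its top 20 mm above the black panel when up and about 8 mm when latched. Its axes are parallel to the selector's
- key_green_top (a point): Centre of the top face of the green key cap, moving with the key. The cap is a plastic block 46 mm (selector x) by 36 mm (selector y), its top 20 mm above the black panel when up and about 8 mm when latched. Its axes are parallel to the selector's
- selector: Fixed white light-selector box with blue skirt, 130 mm (x) by 224 mm (y), 60 mm high; origin at the centre of its underside, z up. The four keys stand in one row along its y axis, 48 mm apart, row centred 10 mm to its -x side; the order of the colours differs from time to time. Press a key slowly (about 10 mm/s): a brisk touch gives brief force peaks of 6 to 10 N before the end stop
- cover_knob (a point): Middle of the knob of the dust cover, 34 mm above the cover's underside. The cover (loose, 0.15 to 0.31 kg) is a black disc 110 mm across and 12 mm thick, with an upright aluminium knob in its centre: a plain cylinder 28 mm across that stands 44 mm tall on the disc (56 mm in all). z is up along the knob
- stage: Fixed white light stage with blue skirt, 150 x 150 mm, 45 mm high, flat top with a round light window on which the dust cover lies at the start. Origin at the centre of its underside
- tray: Fixed yellow open tray, 164 x 164 mm outside, walls 6 mm thick and 28 mm high, 152 x 152 mm inside. Origin at the centre of its underside
- tray_in (a point): Centre of the tray's inner floor (the upper face, 6 mm above the table). Axes parallel to the tray's sides
- lens: Loose dark steel spare lens standing upright, 60 mm across, 70 mm tall, near the far side of the selector; origin at the centre of its underside. A bystander, not to be disturbed
- cleaner: Loose blue bottle with red cap, 60 mm across, 150 mm tall; origin at the centre of its underside. A bystander, not to be disturbed
- mug: Loose white mug 80 mm across, 95 mm tall; origin at the centre of its underside. A bystander, not to be disturbed
Things that resemble listed ones, but are neither listed nor needed, are in the scene too. Leave any pink or red look-alike of the part that bears cover_knob alone.

How it is judged:
At the end, for the whole second after the job is handed in: The blue key is latched (deeper than 9.5 mm and still), the white, orange and green keys are up (less than 3 mm deep), and the dust cover lies flat inside the yellow tray: knob middle within 35 mm of the tray's centre along each side, at most 38 mm above the tray floor, tilt under 0.08 rad (value of joint key_blue above 0.0095 m and value of joint each of key_white, key_orange, key_green below 0.003 m and x of cover_knob in the frame of tray_in between -0.035 and 0.035 m and y of cover_knob in the frame of tray_in between -0.035 and 0.035 m and z of cover_knob in the frame of tray_in below 0.038 m and angle between cover_knob's own z axis and vertical below 0.08 rad and velocity of joint key_blue below 0.01 m/s); the robot touches nothing.
It fails at once if the dust cover is dropped or thrown: it moves faster than 0.7 m/s while the fingers do not touch it (linear speed of cover above 0.7 m/s and contact force between the fingers and cover below 0.05 N).
It fails at once if the lens, the bottle or the mug is moved by more than 40 mm or tips over (0.5 rad) (distance of any of lens, cleaner, mug from where it was at the start of the episode above 0.04 m or angle between any of lens, cleaner, mug's own z axis and vertical above 0.5 rad).
It also fails if it takes over 58 s, if anything falls off the work surface, if the arm or the gripper's body presses on something with over 40 N, if the wrist force passes 120 N, or if a joint passes its speed limit or range.

## Robot

A 7-joint arm with a two-finger parallel gripper is mounted at the origin on the work surface. World frame = base frame: x ahead of the robot, y to its left, z up, the work surface at z = 0. Lengths are in m, angles in rad, forces in N, time in s.
With the tool pointing down it reaches from about 0.4 to 0.85 m from the base axis. Payload 4.5 kg.
Tool frame: the origin (TCP) lies midway between the tips of the shut fingers; the grasp point (between the pads) lies 19 mm behind it; z points along the fingers, y is the direction in which the jaws open and shut (so a half turn about z gives the same grasp; the last joint's range is limited). The gripper opens to 88 mm and grips with 3 to 60 N. Pads are 18 mm wide; open, the fingers measure 123 mm over their backs; the gripper's body (75 mm by 187 mm) begins 45 mm behind the grasp point.
Start: joints at [-1.208, 0.689, -0.195, 1.565, 0.157, 0.902, -0.215], TCP at [0.202, 0.592, 0.239] pointing down, gripper open.
Joint ranges: [-3.01, 3.01], [-0.46, 2.08], [-1.47, 1.51], [0.13, 2.56], [-1, 4.14], [0.04, 2.09], [-2.66, 2.66]. Speed limits (rad/s): [2.57, 2.57, 3.14, 3.14, 3.14, 3.14, 3.14].

## Interface

Orientations are given as a unit quaternion [x, y, z, w].
In Python, from plant import get_state, snapshot, finish_job, find_in gives the robot as it stands.
- The arm moves only by the shell command python3 -m creep 'ROWS' [OPENING] [FORCE]. ROWS is JSON, one flat list of numbers, 6 for each row, row after row: the shift along the tool's x, y, z in mm, then the turn, a rotation vector about the tool's x, y, z in degrees. In form: [tx, ty, tz, wx, wy, wz, tx, ty, tz, wx, wy, wz, ...]. A call has 1 to 5 rows; each row shifts and turns the pose as measured when the row begins, along the tool's axes as they then stand; what a row does not reach is not made up. A row lasts 1/12 s, in which the tool goes at most 41.7 mm and 7.16 degrees, less where a joint would pass 70% of its speed; a pose out of reach is approached as far as the arm can. A call is refused whole if a number of a shift passes 41.7 or a number of a turn 7.16, either way. A call with a gripper value outside its range is refused whole. OPENING is the finger opening in mm, from 0 to 88.1, set as the call begins (- or left out, the last holds). The fingers move at their own pace and stop on an object; FORCE is the grip in N (left out, the last holds). Time passes only in rows, so rows that do not move let the fingers close. It gives the time, the measured TCP pose, the force and the opening at its end, in the units of the state.
- get_state(): the state, without advancing time (a new reading comes with each control period).
- snapshot(name): name is "side" or "top" or "wrist"; returns a dict with "color" (400x640x3 uint8, red, green, blue), "intrinsics" (3x3 intrinsics, pixels), "extrinsics" (4x4, takes a point from world to camera coordinates). Camera axes: x right, y down, z forward; pixel columns grow to the right and rows downward; lengths in m; the calibration is good to about 2 mm. A picture is of the moment at which its call begins. There is no depth.
- finish_job(): hands the job in, once; it reports no verdict.
Trained networks look in the newest picture that a camera, given by its name, has taken for a name from the list of things; names that differ only in an ending like _2 or _b are one class to them, and where a whole thing is asked for, a point or a joint stands for the part that bears it (a point fixed in the world has none). Each returns a list of dicts, best first, with "score" (0 to 1); they miss things now and then, are a little off and sometimes report something else, mostly with a low value. They report only what shows in the picture. A call takes as long as a camera call. They do not tell look-alikes from the thing itself.
- find_in(thing, camera): "xy" ([column, row] in pixels, amid what is visible of it).
The state is a dict: "clock": time; "q": joint angles; "qd": joint speeds; "joint_torque": joint torques, N m; "tool_pos": TCP position; "eef_rot": TCP orientation; "contact_force": force on the tool from outside, world axes, zero at the start; "moment": the same for the moment, N m; "opening": opening from 0.0 (shut) to 1.0 (fully open).
Only numpy, scipy, OpenCV 4.12 (cv2) and the standard library are available. Lean on these libraries where they do the work, as an engineer would, in place of code of your own. Each camera call takes 0.05 s, during which the arm holds its last target.

## Working session

There is one attempt and no reset: what is moved stays moved. The work goes in short steps, Python scripts to look and compute and a shell command to move; the robot and the scene stay as the last step left them, time stands still between calls to the robot, and variables do not carry over. Pictures are saved under pics/ and viewed, and the job is handed in when it is done.

```bash
mkdir -p pics; ls; python3 - <<'E'
from plant import *
import cv2
s=get_state();print({k:s[k] for k in('clock','tool_pos','eef_rot','opening','contact_force')})
for n in('top','side'):
    p=snapshot(n);cv2.imwrite(f'pics/{n}0.png',p['color'][:,:,::-1]);print(n,p['intrinsics'],p['extrinsics'])
    for t in('key_blue_top','key_white_top','key_orange_top','key_green_top','cover_knob','tray','stage','selector','lens','cleaner','mug'):
        print(t,[( [round(float(a)) for a in d['xy']],round(d['score'],2)) for d in find_in(t,n)])
E
```

```text
pics
{'clock': 0.0, 'tool_pos': array([0.20164648, 0.59090847, 0.2379226 ]), 'eef_rot': array([ 1.63617007e-01,  9.86523509e-01, -9.11459982e-04, -9.98880533e-05]), 'opening': 1.0001504179430802, 'contact_force': array([ 0.01595316, -0.37153182, -0.54991736])}
top [[465.09851548   0.         320.18259923]
 [  0.         465.09851548 206.21400711]
 [  0.           0.           1.        ]] [[-0.0384397  -0.99924593  0.00547307 -0.07852784]
 [-0.97390097  0.03623748 -0.22406191  0.55294744]
 [ 0.22369462 -0.0139431  -0.97455955  1.12570263]
 [ 0.          0.          0.          1.        ]]
key_blue_top [([314, 199], 0.73), ([279, 215], 0.42)]
key_white_top [([282, 215], 0.44)]
key_orange_top [([297, 210], 0.51)]
key_green_top [([281, 216], 0.82)]
cover_knob [([420, 294], 0.8), ([400, 218], 0.72), ([463, 239], 0.69), ([261, 215], 0.66), ([283, 213], 0.46)]
tray [([168, 238], 0.71)]
stage [([392, 238], 0.64)]
selector [([290, 210], 0.67)]
lens [([291, 167], 0.7)]
cleaner [([192, 165], 0.85)]
mug [([386, 151], 0.71)]
side [[417.80142863   0.         320.87708996]
 [  0.         417.80142863 203.3986763 ]
 [  0.           0.           1.        ]] [[ 0.98235625 -0.18670148 -0.0108971  -0.52898955]
 [-0.12771738 -0.62715719 -0.76835026  0.07416383]
 [ 0.13661794  0.75618543 -0.63993682  1.21652557]
 [ 0.          0.          0.          1.        ]]
key_blue_top [([335, 205], 0.78)]
key_white_top []
key_orange_top [([328, 195], 0.58)]
key_green_top [([320, 185], 0.69), ([334, 204], 0.61)]
cover_knob [([335, 268], 0.81), ([259, 305], 0.8), ([325, 343], 0.8), ([404, 250], 0.57), ([316, 179], 0.56)]
tray [([291, 151], 0.61)]
stage [([327, 280], 0.57), ([349, 144], 0.49)]
selector [([328, 209], 0.94)]
lens [([368, 196], 0.68)]
cleaner [([349, 143], 0.71), ([321, 185], 0.61)]
mug [([404, 252], 0.7), ([334, 210], 0.55)]
```

View pics/top0.png

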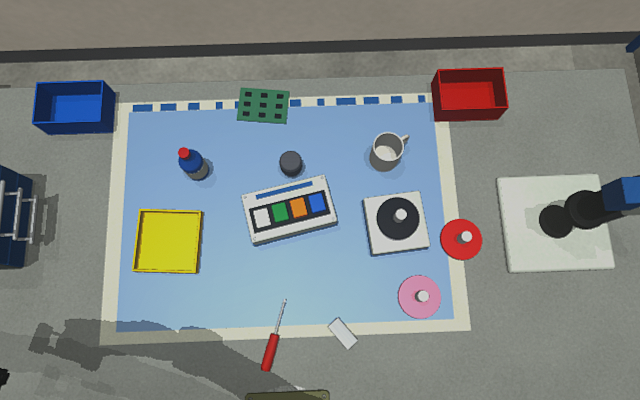

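View pics/side0.png

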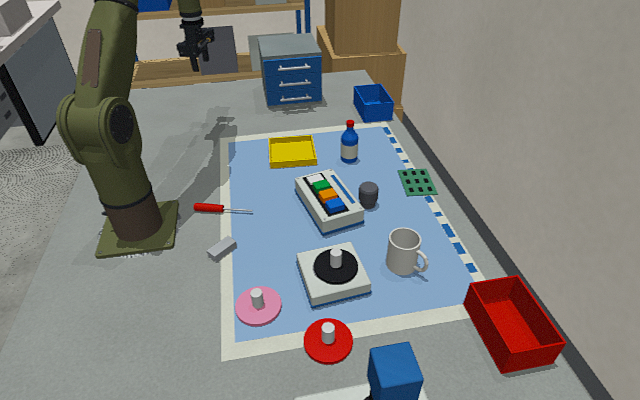

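```bash
python3 - <<'E'
from plant import *
import cv2,numpy as np
for n,(x0,y0,x1,y1) in {'top':(235,160,445,270),'side':(240,160,400,310)}.items():
    p=cv2.imread(f'pics/{n}0.png')[y0:y1,x0:x1]
    f=800/(x1-x0) if n=='top' else 600/(y1-y0)
    cv2.imwrite(f'pics/{n}0z.png',cv2.resize(p,None,fx=f,fy=f,interpolation=cv2.INTER_CUBIC)[:600,:800]); print(f)
E
```

```text
3.8095238095238093
4.0
```

View pics/top0z.png

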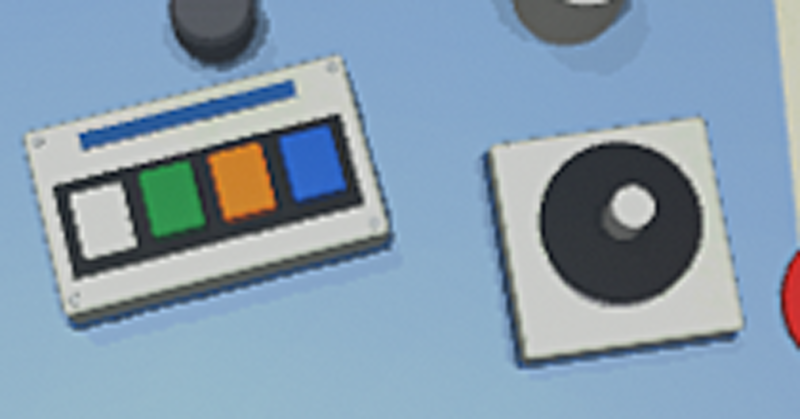

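View pics/side0z.png

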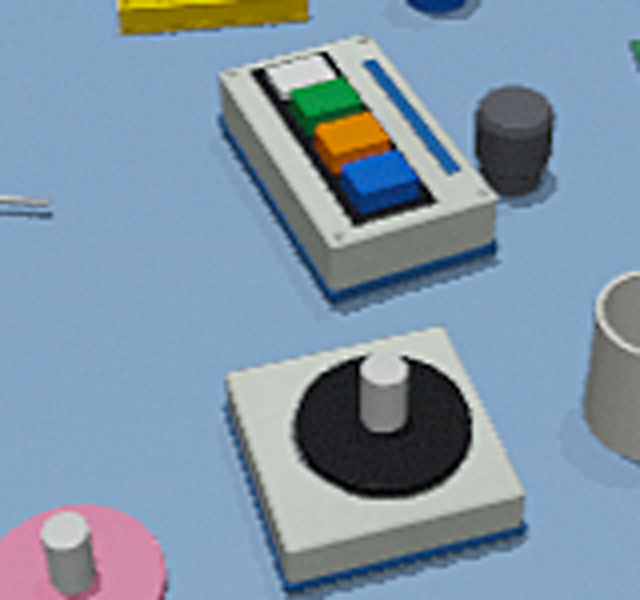

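```bash
cat > h.py <<'E'
import numpy as np,cv2
from plant import *
def cams(n):
    p=snapshot(n);return p
def ray(p,uv):
    K,E=np.array(p['intrinsics']),np.array(p['extrinsics']);R,t=E[:3,:3],E[:3,3]
    return -R.T@t, R.T@np.linalg.solve(K,[uv[0],uv[1],1.])
def atz(p,uv,z):
    c,d=ray(p,uv);return c+d*(z-c[2])/d[2]
def tri(ps,uvs):
    A=[];b=[]
    for p,uv in zip(ps,uvs):
        c,d=ray(p,uv);d=d/np.linalg.norm(d);M=np.eye(3)-np.outer(d,d);A.append(M);b.append(M@c)
    return np.linalg.lstsq(np.vstack(A),np.hstack(b),rcond=None)[0]
def proj(p,X):
    K,E=np.array(p['intrinsics']),np.array(p['extrinsics']);v=K@(E[:3,:3]@np.array(X)+E[:3,3]);return v[:2]/v[2]
E
python3 - <<'E'
from h import *
np.set_printoptions(precision=4,suppress=True)
T=snapshot('top');S=snapshot('side')
ft=800/210
t=lambda u,v:(235+(u+.5)/ft-.5,160+(v+.5)/ft-.5)
s=lambda u,v:(240+u/4-.4,160+v/4-.4)
print('knobtop',tri([T,S],[t(634,207),s(384,369)]),atz(T,t(634,207),.101),atz(S,s(384,369),.101))
print('disc',atz(T,t(621,223),.057), atz(S,s(383,425),.057))
print('blue',tri([T,S],[t(315,163),s(381,173)]),atz(T,t(315,163),.08),atz(T,t(315,163),.075))
for c in [(24,130),(340,56),(391,232),(70,315)]: print('sel corner',atz(T,t(*c),.06))
for c in [(489,146),(703,118),(743,328),(525,360)]: print('stage corner',atz(T,t(*c),.045))
for nm,c in dict(white=(102,220),green=(172,198),orange=(242,184),blue=(315,163)).items(): print(nm,atz(T,t(*c),.08))
for c in [(138,210),(202,209),(200,272),(133,273)]: print('tray corner',atz(T,c,.028))
E
python3 - <<'E'
import cv2
p=cv2.imread('pics/top0.png')[140:290,110:220];cv2.imwrite('pics/tray0z.png',cv2.resize(p,None,fx=4,fy=4,interpolation=cv2.INTER_CUBIC))
E
```

```text
knobtop [ 0.5163 -0.2972  0.1019] [ 0.5138 -0.2973  0.101 ] [ 0.5192 -0.2959  0.101 ]
disc [ 0.5123 -0.2961  0.057 ] [ 0.518  -0.3009  0.057 ]
blue [ 0.5588 -0.0924  0.0799] [ 0.5558 -0.0923  0.08  ] [ 0.5569 -0.0923  0.075 ]
sel corner [0.5908 0.1033 0.06  ]
sel corner [ 0.635  -0.1123  0.06  ]
sel corner [ 0.5113 -0.1414  0.06  ]
sel corner [0.4634 0.073  0.06  ]
stage corner [ 0.5716 -0.212   0.045 ]
stage corner [ 0.586  -0.3603  0.045 ]
stage corner [ 0.44   -0.3746  0.045 ]
stage corner [ 0.4241 -0.2273  0.045 ]
white [0.5225 0.049  0.08  ]
green [0.5356 0.0027 0.08  ]
orange [ 0.5433 -0.0436  0.08  ]
blue [ 0.5558 -0.0923  0.08  ]
tray corner [0.5652 0.3779 0.028 ]
tray corner [0.5616 0.2105 0.028 ]
tray corner [0.3972 0.2125 0.028 ]
tray corner [0.4012 0.3825 0.028 ]
```

View pics/tray0z.png

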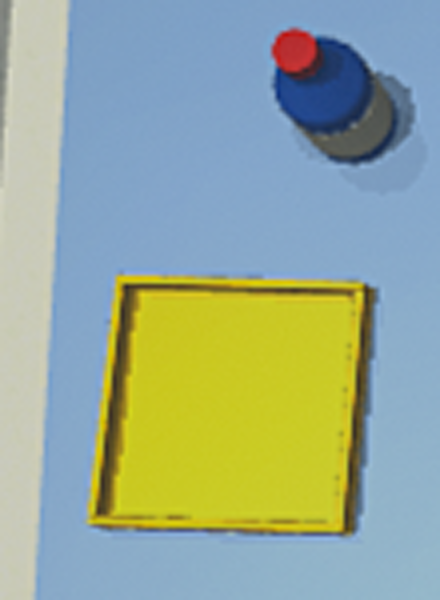

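```bash
cat > g.py <<'E'
import sys
from h import *
from scipy.spatial.transform import Rotation as Ro
# g.py x y z yawdeg(of tool y) maxstep n
x,y,z,yaw,ms,n=map(float,sys.argv[1:7])
s=get_state();p=np.array(s['tool_pos']);R=Ro.from_quat(s['eef_rot'])
yy=np.deg2rad(yaw);Y=np.array([np.cos(yy),np.sin(yy),0])
if Y@R.as_matrix()[:,1]<0:Y=-Y
Z=np.array([0,0,-1.]);Rt=Ro.from_matrix(np.c_[np.cross(Y,Z),Y,Z])
print('t',round(s['clock'],2),'pos',np.round(p,4),'err mm',np.round((np.array([x,y,z])-p)*1e3,1),'f',np.round(s['contact_force'],1),'open',round(s['opening'],3),'q',np.round(s['q'],2))
for i in range(int(n)):
    d=np.array([x,y,z])-p;L=np.linalg.norm(d)*1e3
    st=d*min(1,ms/max(L,1e-6));w=(R.inv()*Rt).as_rotvec(degrees=True);w=w*min(1,7/max(np.linalg.norm(w),1e-6))
    print(','.join('%g'%v for v in np.r_[np.round(R.inv().apply(st)*1e3,1),np.round(w,1)]),',')
    p=p+st;R=R*Ro.from_rotvec(w,degrees=True)
E
python3 g.py 0.557 -0.0925 0.2 11.5 40 5
```

```text
t 1.3 pos [0.2018 0.5916 0.2388] err mm [ 355.2 -684.1  -38.8] f [-0.3 -0.3 -0.1] open 1.0 q [-1.21  0.69 -0.19  1.57  0.16  0.9  -0.22]
-28.9,-27.6,2,0,-0,7 ,
-32,-23.9,2,0,-0,7 ,
-34.7,-19.8,2,0,-0,7 ,
-36.8,-15.4,2,0,-0,7 ,
-38.5,-10.8,2,0,-0,7 ,
```

```bash
python3 -m creep '[-29,-28,2,0,0,7,-32,-24,2,0,0,7,-35,-20,2,0,0,7,-37,-15,2,0,0,7,-38,-11,2,0,0,7]' 0 10; python3 g.py 0.557 -0.0925 0.2 11.5 40 5
```

```text
clock: 1.72
tool_pos: [0.2885, 0.4189, 0.2271]
eef_rot: [0.455, 0.89, 0.005, -0.005]
contact_force: [0.4, -0.4, -0.2]
opening: 0.642
t 1.72 pos [0.2885 0.4189 0.2271] err mm [ 268.5 -511.4  -27.1] f [ 0.4 -0.4 -0.2] open 0.642 q [-1.02  0.55 -0.05  1.94  0.02  0.64 -0.46]
-39.6,-5.7,1.3,0,-0.3,7 ,
-40,-0.8,1.4,0,-0.3,7 ,
-39.8,4.1,1.6,0,-0.3,7 ,
-39,8.9,1.8,0,-0.1,3.4 ,
-38.4,11.1,1.9,0,0,0 ,
```

```bash
python3 -m creep '[-40,-6,1,0,0,7,-40,-1,1,0,0,7,-40,4,1,0,0,7,-39,9,1,0,0,3.5,-38,11,1,0,0,0]'; python3 g.py 0.557 -0.0925 0.2 11.5 40 5
```

```text
clock: 2.13
tool_pos: [0.3827, 0.2336, 0.22]
eef_rot: [0.64, 0.768, 0.006, -0.006]
contact_force: [1.0, -0.1, -0.2]
opening: 0.271
t 2.13 pos [0.3827 0.2336 0.22  ] err mm [ 174.3 -326.1  -20. ] f [ 1.  -0.1 -0.2] open 0.271 q [-0.66  0.5   0.03  2.11 -0.06  0.52 -0.4 ]
-38.1,12.1,1.5,0.1,-1,-1.1 ,
-38.3,11.4,2.2,0,0,0 ,
-38.3,11.4,2.2,0,-0,-0 ,
-38.3,11.4,2.2,0,0,0 ,
-38.3,11.4,2.2,0,-0,-0 ,
```

```bash
python3 -m creep '[-38,12,2,0,-1,-1,-38,11.5,2,0,0,0,-38,11.5,2,0,0,0,-38,11.5,2,0,0,0,-38,11.5,2,0,0,0]'; python3 g.py 0.557 -0.0925 0.15 11.5 40 5
```

```text
clock: 2.55
tool_pos: [0.4803, 0.0506, 0.2105]
eef_rot: [0.632, 0.775, 0.002, 0.002]
contact_force: [1.2, 1.7, 0.5]
opening: 0.005
t 2.55 pos [0.4803 0.0506 0.2105] err mm [  76.7 -143.1  -60.5] f [1.2 1.7 0.5] open 0.005 q [-0.2   0.55 -0.    2.03  0.01  0.56 -0.  ]
-35.9,10.7,14,0.3,0,0.1 ,
-35.9,10.8,14,0,0,0 ,
-35.9,10.8,14,-0,-0,0 ,
-35.9,10.8,14,0,0,0 ,
-11.9,3.6,4.6,0,-0,0 ,
```

```bash
python3 -m creep '[-36,11,10,0,0,0,-36,11,12,0,0,0,-36,11,14,0,0,0,-25,8,14,0,0,0,-10,4,5,0,0,0]'; python3 g.py 0.557 -0.0925 0.11 11.5 20 5
python3 - <<'E'
from h import *
p=snapshot('wrist');cv2.imwrite('pics/w1.png',p['color'][:,:,::-1])
print(proj(p,[.557,-.0925,.08]), get_state()['tool_pos'])
for t in('key_blue_top','key_orange_top'): print(t,[([round(float(a)) for a in d['xy']],round(d['score'],2)) for d in find_in(t,'wrist')])
E
```

```text
clock: 2.97
tool_pos: [0.5602, -0.0951, 0.1563]
eef_rot: [0.636, 0.771, 0.004, 0.007]
contact_force: [0.1, 0.9, -0.5]
opening: 0.004
t 2.97 pos [ 0.5602 -0.0951  0.1563] err mm [ -3.2   2.6 -46.3] f [ 0.1  0.9 -0.5] open 0.004 q [ 0.11  0.72 -0.03  1.84  0.04  0.57  0.24]
1.5,-1.4,19.9,0.8,0.3,-0.5 ,
1.4,-1.1,19.9,-0,0,0 ,
0.4,-0.4,6.5,-0,-0,0 ,
0,0,0,0,0,0 ,
0,0,0,-0,-0,0 ,
[316.93466716 205.09850313] [ 0.56062999 -0.09623992  0.15609689]
key_blue_top [([321, 195], 0.89)]
key_orange_top [([317, 138], 0.82), ([190, 302], 0.49)]
```

View pics/w1.png

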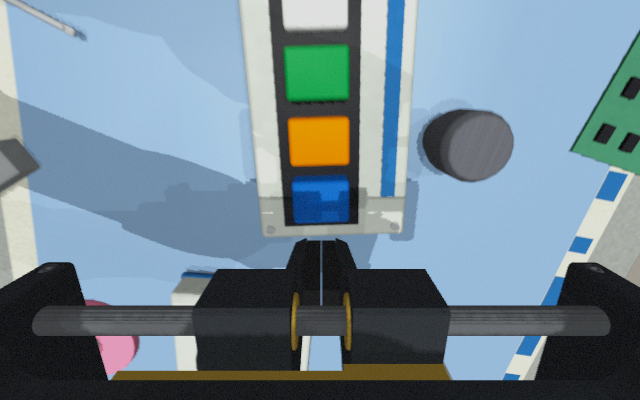

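```bash
python3 - <<'E'
from h import *
p=snapshot('wrist');print(atz(p,(321,200),.08))
E
python3 g.py 0.5595 -0.0895 0.092 11.5 25 5
```

```text
[ 0.5583372  -0.08264767  0.08      ]
t 3.17 pos [ 0.559  -0.0882  0.158 ] err mm [  0.5  -1.3 -66. ] f [ 0.   1.2 -0.1] open 0.01 q [ 0.1   0.72 -0.04  1.84  0.04  0.57  0.24]
-0.5,-0.3,25,0.9,0.1,-0.1 ,
-0.5,0.1,25,-0,-0,-0 ,
-0.3,0.1,16,0,0,0 ,
0,0,0,-0,-0,-0 ,
0,0,0,-0,-0,0 ,
```

```bash
python3 - <<'E'
from h import *
p=snapshot('wrist');im=p['color'];cv2.imwrite('pics/w2.png',im[:,:,::-1])
hsv=cv2.cvtColor(im,cv2.COLOR_RGB2HSV)
b=im[...,2].astype(int)-im[...,0]
m=((hsv[...,1]>170)&(hsv[...,0]>100)&(hsv[...,0]<125)).astype(np.uint8)
n,l,st,c=cv2.connectedComponentsWithStats(m)
for i in range(1,n):
    if st[i,4]>200: print(st[i],c[i])
print(proj(p,[.557,-.0925,.08]),atz(p,(321,200),.08),get_state()['tool_pos'])
E
```

```text
[ 380    7   24  196 2685] [390.82048417 101.11024209]
[593 179  30  29 482] [607.18257261 192.91078838]
[ 291  182   59   48 2600] [319.91576923 205.03346154]
[566 243  22  16 239] [576.69037657 250.64016736]
[541 282  22  24 301] [552.58139535 294.24916944]
[514 336  26  24 344] [526.36337209 346.93604651]
[316.70964592 212.82056683] [ 0.55825084 -0.08100966  0.08      ] [ 0.55904047 -0.08745836  0.15827785]
```

View pics/w2.png

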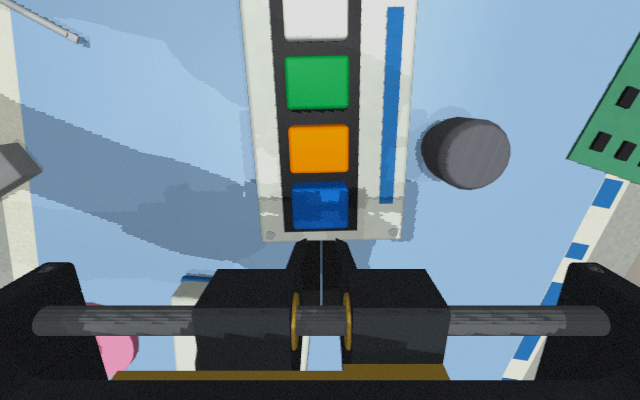

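```bash
python3 - <<'E'
from h import *
ft=800/210
t=lambda u,v:(235+(u+.5)/ft-.5,160+(v+.5)/ft-.5)
s=lambda u,v:(240+u/4-.4,160+v/4-.4)
p=snapshot('wrist');T=snapshot('top');S=snapshot('side')
for n,m in dict(t=T,s=S).items(): cv2.imwrite(f'pics/{n}3.png',cv2.resize(m['color'][160:260,240:380,::-1],None,fx=5,fy=5,interpolation=cv2.INTER_CUBIC))
for z in(.074,.08,.086):print(z,atz(T,t(315,163),z),atz(S,s(381,173),z),atz(p,(320.3,205.5),z))
print(tri([T,S,p],[t(315,163),s(381,173),(320.3,205.5)]))
x=get_state();print(x['tool_pos'],x['clock'])
print(proj(p,x['tool_pos']),proj(S,x['tool_pos']),proj(T,x['tool_pos']))
E
```

```text
0.074 [ 0.55718742 -0.09234772  0.074     ] [ 0.56346288 -0.08467682  0.074     ] [ 0.5592322  -0.08711656  0.074     ]
0.08 [ 0.55575719 -0.09229785  0.08      ] [ 0.56187075 -0.09172304  0.08      ] [ 0.55872794 -0.08503691  0.08      ]
0.086 [ 0.55432697 -0.09224798  0.086     ] [ 0.56027862 -0.09876925  0.086     ] [ 0.55822367 -0.08295725  0.086     ]
[ 0.55953    -0.08925705  0.0758953 ]
[ 0.55930615 -0.08786989  0.15849805] 3.3667
[322.19835466 257.46235649] [333.92165571 179.65287458] [315.37036147 193.30701923]
```

View pics/s3.png

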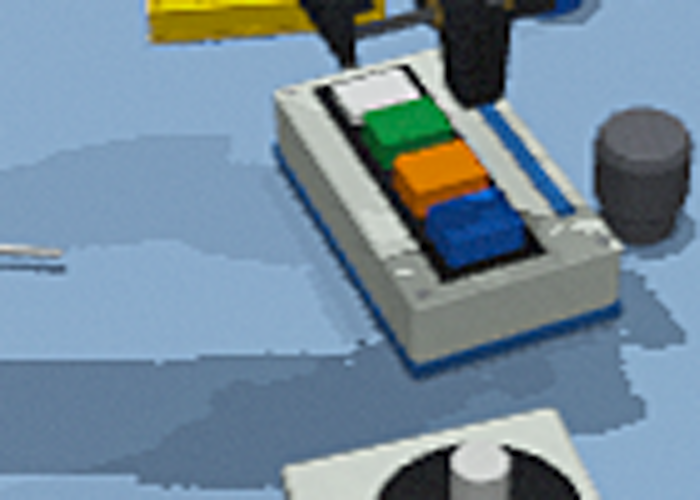

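```bash
python3 g.py 0.5592 -0.0897 0.09 11.5 25 1; python3 -m creep '[0,0,25,0.8,0,0,0,0,22,0,0,0,0,0,12,0,0,0,0,0,5,0,0,0,0,0,2,0,0,0]' - 40; python3 g.py 0.5592 -0.0897 0.085 11.5 25 2
```

```text
t 3.37 pos [ 0.5593 -0.0879  0.1585] err mm [ -0.1  -1.8 -68.5] f [ 0.8 -0.4  0.8] open 0.0 q [ 0.1   0.71 -0.04  1.84  0.04  0.57  0.24]
-0.6,-0.6,25,0.9,0.1,-0 ,
clock: 3.78
tool_pos: [0.5619, -0.0811, 0.0949]
eef_rot: [0.629, 0.777, 0.003, 0.004]
contact_force: [-0.2, 0.4, -0.0]
opening: 0.006
t 3.78 pos [ 0.5619 -0.0811  0.0949] err mm [-2.7 -8.6 -9.9] f [-0.2  0.4 -0. ] open 0.006 q [ 0.08  0.82 -0.03  1.87  0.05  0.44  0.22]
-7.8,-4.6,9.9,0.5,0.1,0.5 ,
0,0,0,0,0,0 ,
```

```bash
python3 -m creep '[-4,-2.5,1,0.4,0,0.4,-3,-2,1,0,0,0,-1,0,1,0,0,0,0,0,1,0,0,0,0,0,1,0,0,0]'; python3 g.py 0.5592 -0.0897 0.085 11.5 25 2
```

```text
clock: 4.2
tool_pos: [0.5602, -0.0897, 0.0925]
eef_rot: [0.631, 0.775, 0.001, 0.003]
contact_force: [0.0, -0.5, -0.1]
opening: 0.007
t 4.2 pos [ 0.5602 -0.0897  0.0925] err mm [-1.  -0.  -7.5] f [ 0.  -0.5 -0.1] open 0.007 q [ 0.09  0.82 -0.03  1.87  0.05  0.44  0.23]
0.2,-1,7.5,0.3,0.2,0.2 ,
0,0,0,-0,0,0 ,
```

```bash
for i in 1; do python3 -m creep '[0,-0.5,2,0,0,0,0,-0.5,2,0,0,0,0,0,2,0,0,0,0,0,2,0,0,0,0,0,2,0,0,0]';python3 -m creep '[0,0,1.5,0,0,0,0,0,1.5,0,0,0,0,0,1.5,0,0,0,0,0,1.5,0,0,0,0,0,1.5,0,0,0]'; done
```

```text
clock: 4.62
tool_pos: [0.56, -0.0903, 0.0827]
eef_rot: [0.632, 0.775, 0.002, 0.004]
contact_force: [0.1, -0.1, -0.1]
opening: 0.006
clock: 5.03
tool_pos: [0.5599, -0.0903, 0.0759]
eef_rot: [0.632, 0.775, 0.002, 0.004]
contact_force: [-1.1, 0.3, 4.0]
opening: 0.002
```

```bash
python3 -m creep '[0,0,1.5,0,0,0,0,0,1.5,0,0,0,0,0,1.5,0,0,0,0,0,1.5,0,0,0,0,0,1.5,0,0,0]';python3 -m creep '[0,0,1.5,0,0,0,0,0,1.5,0,0,0,0,0,1.5,0,0,0]'
```

```text
clock: 5.45
tool_pos: [0.5599, -0.0903, 0.0684]
eef_rot: [0.632, 0.775, 0.002, 0.004]
contact_force: [-0.7, -1.2, 2.8]
opening: 0.001
clock: 5.7
tool_pos: [0.5599, -0.0903, 0.0661]
eef_rot: [0.632, 0.775, 0.002, 0.004]
contact_force: [-4.6, 1.3, 24.4]
opening: 0.004
```

```bash
python3 -m creep '[0,0,1,0,0,0,0,0,-3,0,0,0,0,0,-5,0,0,0,0,0,-20,0,0,0,0,0,-30,0,0,0]'; python3 -m creep '[0,0,-30,0,0,0,20,0,-20,0,0,0,20,0,-5,0,0,0]'
python3 - <<'E'
from h import *
for n in('side','wrist'):
    m=snapshot(n); im=m['color'][:,:,::-1]
    if n=='side': im=cv2.resize(im[150:260,240:390],None,fx=5,fy=5,interpolation=cv2.INTER_CUBIC)
    cv2.imwrite(f'pics/{n}4.png',im)
E
```

```text
clock: 6.12
tool_pos: [0.5562, -0.0895, 0.1213]
eef_rot: [0.631, 0.775, -0.001, 0.0]
contact_force: [0.6, 0.3, 0.9]
opening: 0.004
clock: 6.37
tool_pos: [0.5502, -0.055, 0.1813]
eef_rot: [0.635, 0.773, -0.0, 0.004]
contact_force: [0.7, 0.4, 0.8]
opening: 0.003
```

View pics/side4.png

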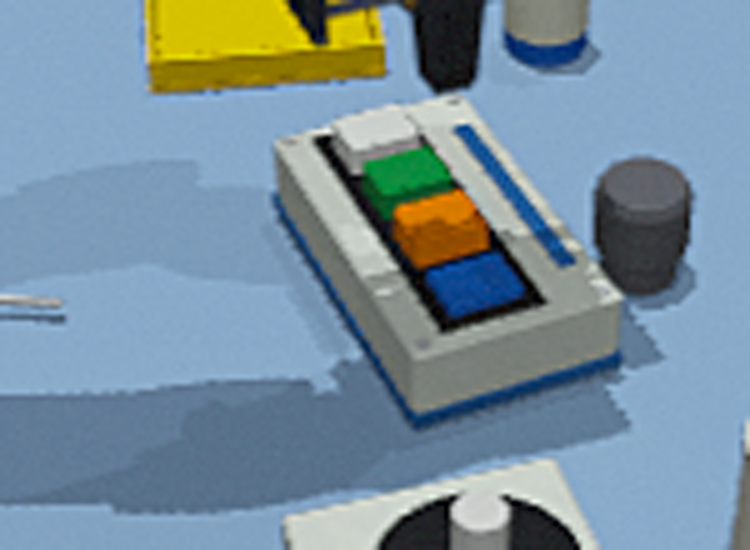

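View pics/wrist4.png

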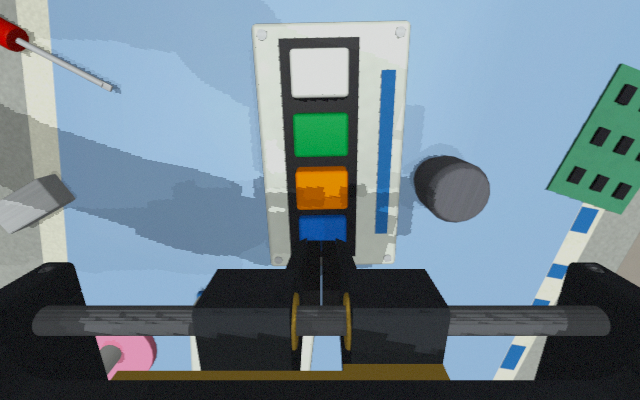

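```bash
python3 g.py 0.516 -0.297 0.165 11.5 40 7; python3 - <<'E'
from h import *
T=snapshot('top')
print('bottle base',atz(T,(198,172),0.02),'mug',atz(T,(386,160),.03),'lens',atz(T,(291,164),.07))
E
```

```text
t 6.47 pos [ 0.5493 -0.0514  0.1799] err mm [ -33.3 -245.6  -14.9] f [-0.6  0.1 -0.1] open -0.003 q [ 0.02  0.67 -0.03  1.86  0.03  0.61  0.18]
-37.7,-13.2,2.5,0.1,0.2,0.1 ,
-37.7,-13.1,2.4,-0,-0,0 ,
-37.7,-13.1,2.4,0,0,0 ,
-37.7,-13.1,2.4,0,0,0 ,
-37.7,-13.1,2.4,0,0,0 ,
-37.7,-13.1,2.4,0,0,0 ,
-7.8,-2.7,0.5,0,0,0 ,
bottle base [0.66611373 0.22507065 0.02      ] mug [ 0.67812351 -0.28182953  0.03      ] lens [ 0.66303217 -0.02797019  0.07      ]
```

```bash
python3 -m creep '[-38,-13,2,0,0,0,-38,-13,2,0,0,0,-38,-13,2,0,0,0,-38,-13,2,0,0,0,-33,-12,2,0,0,0]' 70 10; python3 g.py 0.516 -0.297 0.16 11.5 30 3
```

```text
clock: 6.93
tool_pos: [0.525, -0.2462, 0.1633]
eef_rot: [0.625, 0.781, -0.0, -0.002]
contact_force: [1.0, -0.0, 0.7]
opening: 0.36
t 6.93 pos [ 0.525  -0.2462  0.1633] err mm [ -9.  -50.8  -3.3] f [ 1.  -0.   0.7] open 0.36 q [ 0.4   0.73 -0.08  1.78  0.08  0.64  0.5 ]
-27.6,-11.5,1.9,-0.2,-0.1,1.2 ,
-20.1,-7.9,1.4,0,-0,0 ,
0,0,0,-0,-0,0 ,
```

```bash
python3 -m creep '[-28,-11,1,0,0,1,-15,-6,1,0,0,0,-5,-2,0,0,0,0,0,0,0,0,0,0]' ; python3 - <<'E'
from h import *
ft=800/210
t=lambda u,v:(235+(u+.5)/ft-.5,160+(v+.5)/ft-.5)
s=lambda u,v:(240+u/4-.4,160+v/4-.4)
p=snapshot('wrist');cv2.imwrite('pics/w5.png',p['color'][:,:,::-1])
print(proj(p,[.516,-.297,.101]),proj(p,[.516,-.297,.057]))
E
python3 g.py 0.516 -0.297 0.12 11.5 30 3
```

```text
clock: 7.27
tool_pos: [0.5064, -0.3172, 0.1548]
eef_rot: [0.64, 0.768, -0.007, -0.004]
contact_force: [1.1, 0.8, 0.5]
opening: 0.663
[341.29310284 196.38017835] [338.72009664 180.61064475]
t 7.32 pos [ 0.5063 -0.3163  0.1548] err mm [  9.7  19.3 -34.8] f [ 0.5  0.  -1. ] open 0.705 q [ 0.51  0.76 -0.07  1.72  0.09  0.67  0.57]
12.7,9.9,25.3,-0.9,0.1,-1.1 ,
4.5,3.6,9.3,0,0,-0 ,
0,0,0,0,-0,0 ,
```

View pics/w5.png

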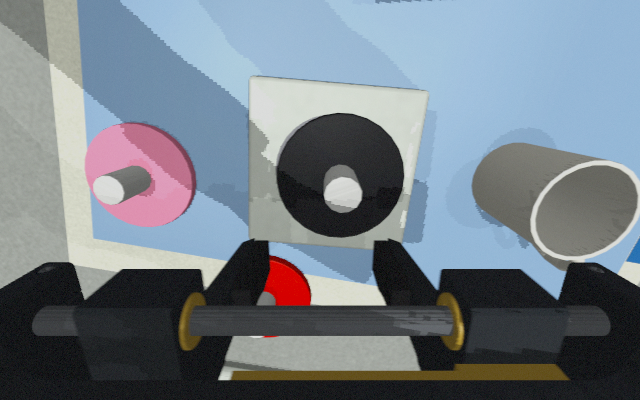

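```bash
python3 -m creep '[13,8,8,-0.9,0,-1,4,3,6,0,0,0,1,1,3,0,0,0,0,0,0,0,0,0]' ;python3 g.py 0.516 -0.297 0.12 11.5 30 2
```

```text
clock: 7.65
tool_pos: [0.5161, -0.2903, 0.1357]
eef_rot: [0.631, 0.776, 0.001, -0.001]
contact_force: [0.1, -0.3, 0.3]
opening: 0.794
t 7.65 pos [ 0.5161 -0.2903  0.1357] err mm [ -0.1  -6.7 -15.7] f [ 0.1 -0.3  0.3] open 0.794 q [ 0.48  0.78 -0.08  1.76  0.09  0.61  0.55]
-6.6,-1.4,15.7,-0,-0.2,0.3 ,
0,0,0,-0,-0,-0 ,
```

```bash
python3 -m creep '[-3.5,-1,8,0,0,0,-2,0,8,0,0,0,0,0,6,0,0,0,0,0,2,0,0,0]' ;python3 g.py 0.516 -0.297 0.066 11.5 30 2
```

```text
clock: 7.98
tool_pos: [0.5179, -0.2947, 0.1101]
eef_rot: [0.629, 0.777, 0.001, -0.001]
contact_force: [0.4, -0.1, -0.4]
opening: 0.795
t 7.98 pos [ 0.5179 -0.2947  0.1101] err mm [ -1.9  -2.3 -44.1] f [ 0.4 -0.1 -0.4] open 0.795 q [ 0.48  0.82 -0.08  1.76  0.1   0.56  0.56]
-1.4,-1.6,29.9,0,-0.1,0.5 ,
-0.6,-0.7,14.2,0,0,-0 ,
```

```bash
python3 -m creep '[-1,-1,12,0,0,0.5,-1,-1,12,0,0,0,0,0,10,0,0,0,0,0,4,0,0,0,0,0,1,0,0,0]' ;python3 g.py 0.516 -0.297 0.066 11.5 30 2
```

```text
clock: 8.4
tool_pos: [0.5158, -0.2983, 0.0673]
eef_rot: [0.633, 0.774, 0.0, -0.001]
contact_force: [-1.1, 0.1, 0.4]
opening: 0.791
t 8.4 pos [ 0.5158 -0.2983  0.0673] err mm [ 0.2  1.3 -1.3] f [-1.1  0.1  0.4] open 0.791 q [ 0.48  0.89 -0.07  1.78  0.11  0.48  0.55]
1.2,0.5,1.3,-0,-0.1,-0.1 ,
0,0,0,0,0,0 ,
```

Close.

```bash
python3 -m creep '[0.5,0,-0.5,0,0,0,0,0,0,0,0,0,0,0,0,0,0,0,0,0,0,0,0,0,0,0,0,0,0,0]' 15 30;python3 -m creep '[0,0,0,0,0,0,0,0,0,0,0,0,0,0,0,0,0,0]'; python3 -m creep '[0,0,0,0,0,0,0,0,0,0,0,0,0,0,0,0,0,0]'; python3 -m creep '[0,0,-2,0,0,0,0,0,-4,0,0,0,0,0,-6,0,0,0,0,0,-10,0,0,0,0,0,-10,0,0,0]'
```

```text
clock: 8.82
tool_pos: [0.5161, -0.2978, 0.0685]
eef_rot: [0.633, 0.774, 0.001, -0.001]
contact_force: [0.7, 0.0, -0.6]
opening: 0.44
clock: 9.07
tool_pos: [0.5166, -0.2979, 0.0692]
eef_rot: [0.633, 0.774, 0.001, 0.0]
contact_force: [0.6, -0.1, -2.3]
opening: 0.309
clock: 9.32
tool_pos: [0.5166, -0.2978, 0.0691]
eef_rot: [0.633, 0.774, 0.001, -0.0]
contact_force: [0.5, -0.4, -1.4]
opening: 0.311
clock: 9.73
tool_pos: [0.5144, -0.2969, 0.1011]
eef_rot: [0.633, 0.774, -0.0, -0.003]
contact_force: [0.4, 0.4, -1.8]
opening: 0.309
```

```bash
python3 -m creep '[0,0,-15,0,0,0,0,0,-20,0,0,0,0,0,-20,0,0,0,0,0,-12,0,0,0,0,0,-3,0,0,0]'; python3 - <<'E'
from h import *
p=snapshot('side');cv2.imwrite('pics/s6.png',p['color'][:,:,::-1])
E
python3 g.py 0.481 0.296 0.17 11.5 35 5
```

```text
clock: 10.15
tool_pos: [0.5152, -0.2975, 0.1803]
eef_rot: [0.633, 0.774, 0.0, -0.001]
contact_force: [0.8, -0.3, -2.4]
opening: 0.308
t 10.2 pos [ 0.5154 -0.2977  0.1803] err mm [-34.4 593.7 -10.3] f [-0.3  0.  -1.5] open 0.31 q [ 0.5   0.72 -0.09  1.72  0.09  0.71  0.57]
34.6,5,0.7,-0,-0.1,-0 ,
34.6,5,0.6,0,0,0 ,
34.6,5,0.6,-0,-0,0 ,
34.6,5,0.6,0,0,0 ,
34.6,5,0.6,0,-0,0 ,
```

View pics/s6.png

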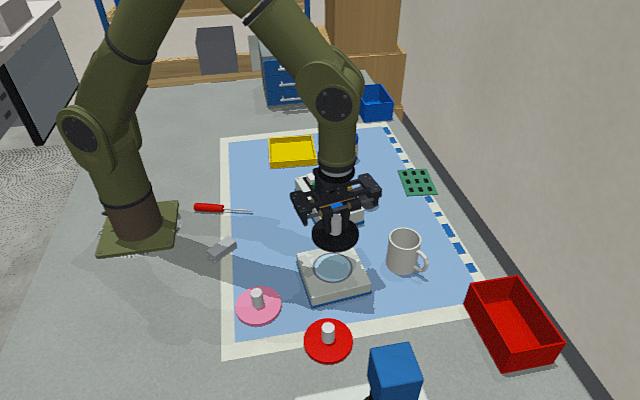

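The cover (335,235) hangs level from the jaws; the window on the stage (330,267) is free. Carry it across at moderate speed.

```bash
python3 -m creep '[10,1.5,0,0,0,0,18,2.5,0,0,0,0,24,3,0,0,0,0,25,3.5,0,0,0,0,25,3.5,0,0,0,0]';  python3 -m creep '[25,3.5,0,0,0,0,25,3.5,0,0,0,0,25,3.5,0,0,0,0,25,3.5,0,0,0,0,25,3.5,0,0,0,0]'; python3 g.py 0.481 0.296 0.175 11.5 25 5
```

```text
clock: 10.62
tool_pos: [0.5059, -0.1966, 0.1786]
eef_rot: [0.638, 0.77, -0.002, -0.0]
contact_force: [0.0, -0.1, -2.4]
opening: 0.304
clock: 11.03
tool_pos: [0.4938, -0.0598, 0.1749]
eef_rot: [0.637, 0.771, -0.003, -0.005]
contact_force: [0.2, 0.7, -2.3]
opening: 0.307
t 11.03 pos [ 0.4938 -0.0598  0.1749] err mm [-1.280e+01  3.558e+02  1.000e-01] f [ 0.2  0.7 -2.3] open 0.307 q [ 0.05  0.63 -0.03  2.    0.03  0.52  0.18]
24.7,3.8,0,-0.7,-0.2,-0.6 ,
24.7,4.1,-0,-0,-0,0 ,
24.7,4.1,-0,0,0,0 ,
24.7,4.1,-0,-0,-0,0 ,
24.7,4.1,-0,-0,0,0 ,
```

```bash
python3 -m creep '[25,4,0,-0.5,0,-0.5,25,4,0,0,0,0,25,4,0,0,0,0,25,4,0,0,0,0,25,4,0,0,0,0]';  python3 -m creep '[25,4,0,0,0,0,25,4,0,0,0,0,25,4,0,0,0,0,22,4,0,0,0,0,15,2,0,0,0,0]'; python3 g.py 0.481 0.296 0.12 11.5 25 5
```

```text
clock: 11.45
tool_pos: [0.4819, 0.0767, 0.1721]
eef_rot: [0.632, 0.775, -0.003, -0.006]
contact_force: [-0.5, 0.3, -1.8]
opening: 0.305
clock: 11.87
tool_pos: [0.469, 0.2013, 0.1691]
eef_rot: [0.629, 0.777, -0.005, -0.01]
contact_force: [0.6, 0.1, -2.5]
opening: 0.307
t 11.87 pos [0.469  0.2013 0.1691] err mm [ 12.   94.7 -49.1] f [ 0.6  0.1 -2.5] open 0.307 q [-0.5   0.65  0.02  1.97 -0.06  0.54 -0.22]
20.9,7.6,11.5,-1.2,-0.5,0.5 ,
21.1,7.1,11.4,0,0,0 ,
21.1,7.1,11.4,-0,0,0 ,
21.1,7.1,11.4,0,-0,0 ,
6.2,2.1,3.4,-0,-0,0 ,
```

```bash
python3 -m creep '[21,8,2,-1,-0.4,0.5,21,7,5,0,0,0,18,6,10,0,0,0,10,3,8,0,0,0,4,1,5,0,0,0]';  python3 g.py 0.481 0.296 0.09 11.5 15 3
```

```text
clock: 12.28
tool_pos: [0.4709, 0.2887, 0.1353]
eef_rot: [0.629, 0.777, -0.003, -0.004]
contact_force: [-0.2, -0.0, -1.8]
opening: 0.309
t 12.28 pos [0.4709 0.2887 0.1353] err mm [ 10.1   7.3 -45.3] f [-0.2 -0.  -1.8] open 0.309 q [-0.66  0.75  0.05  1.88 -0.08  0.52 -0.34]
1.5,3.8,14.4,-0.6,-0.2,0.5 ,
1.6,3.6,14.5,0,-0,0 ,
1.6,3.6,14.5,-0,-0,0 ,
```

```bash
python3 -m creep '[3,6,5,-0.5,0,0.5,2,4,10,0,0,0,0,0,12,0,0,0,0,0,8,0,0,0,0,0,3,0,0,0]'; python3 - <<'E'
from h import *
p=snapshot('top');cv2.imwrite('pics/t7.png',cv2.resize(p['color'][180:300,110:250,::-1],None,fx=5,fy=5))
E
python3 g.py 0.481 0.296 0.032 11.5 15 3
```

```text
clock: 12.7
tool_pos: [0.4793, 0.2929, 0.0924]
eef_rot: [0.634, 0.773, -0.002, -0.001]
contact_force: [-0.2, 0.4, -1.6]
opening: 0.307
t 12.75 pos [0.4791 0.2924 0.0922] err mm [  1.9   3.6 -60.2] f [-0.1 -1.1 -2.2] open 0.307 q [-0.66  0.83  0.05  1.88 -0.08  0.45 -0.35]
0.8,0.7,15,-0.3,0.1,-0.2 ,
0.8,0.7,15,0,-0,0 ,
0.8,0.7,15,-0,-0,0 ,
```

View pics/t7.png

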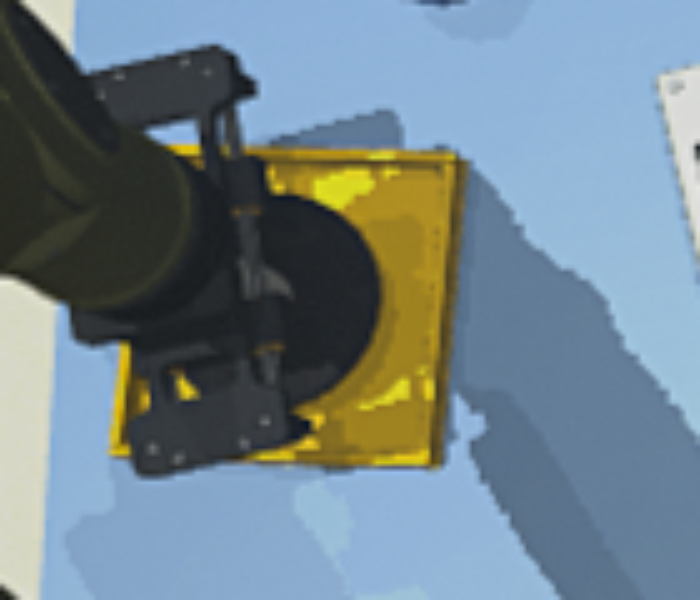

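Cover disc (centre about (275,300) zoomed) sits within the tray outline, as planned. Lower.

```bash
python3 -m creep '[1,1,12,-0.3,0,0,1,1,12,0,0,0,0,0,12,0,0,0,0,0,5,0,0,0,0,0,2,0,0,0]'; python3 g.py 0.481 0.296 0.030 11.5 15 3
```

```text
clock: 13.17
tool_pos: [0.4829, 0.2921, 0.0474]
eef_rot: [0.636, 0.772, 0.0, 0.002]
contact_force: [0.3, -1.0, -1.9]
opening: 0.309
t 13.17 pos [0.4829 0.2921 0.0474] err mm [ -1.9   3.9 -17.4] f [ 0.3 -1.  -1.9] open 0.309 q [-0.65  0.9   0.04  1.89 -0.09  0.35 -0.35]
3.5,-1,14.6,0.1,0.1,-0.5 ,
0.7,-0.2,2.8,0,0,-0 ,
0,0,0,0,0,0 ,
```

```bash
python3 -m creep '[2,-0.5,4,0,0,0,1,0,4,0,0,0,0,0,3,0,0,0,0,0,2,0,0,0,0,0,2,0,0,0]'; python3 -m creep '[0,0,2,0,0,0,0,0,2,0,0,0]'; python3 g.py 0.481 0.296 0.030 11.5 15 3
```

```text
clock: 13.58
tool_pos: [0.4822, 0.2955, 0.0314]
eef_rot: [0.636, 0.772, 0.001, 0.002]
contact_force: [0.1, -0.5, -1.3]
opening: 0.307
clock: 13.75
tool_pos: [0.4824, 0.2956, 0.0299]
eef_rot: [0.636, 0.772, 0.001, 0.002]
contact_force: [-6.4, -2.1, 32.8]
opening: 0.31
t 13.75 pos [0.4824 0.2956 0.0299] err mm [-1.4  0.4  0.1] f [-6.4 -2.1 32.8] open 0.31 q [-0.66  0.93  0.04  1.88 -0.09  0.32 -0.36]
0.6,-1.3,-0.1,0.2,0.1,-0.5 ,
0,0,0,-0,-0,0 ,
0,0,0,0,0,0 ,
```

Seated. Release.

```bash
python3 -m creep '[0,0,-0.3,0,0,0,0,0,0,0,0,0,0,0,0,0,0,0]' - 5; python3 -m creep '[0,0,0,0,0,0,0,0,0,0,0,0,0,0,0,0,0,0,0,0,0,0,0,0,0,0,0,0,0,0]' 55; python3 g.py 0.481 0.296 0.030 11.5 15 1
```

```text
clock: 14.0
tool_pos: [0.483, 0.2961, 0.0317]
eef_rot: [0.636, 0.772, 0.002, 0.002]
contact_force: [-0.9, -0.9, -2.5]
opening: 0.317
clock: 14.42
tool_pos: [0.4838, 0.2964, 0.0318]
eef_rot: [0.636, 0.772, 0.003, 0.002]
contact_force: [0.0, -1.0, -0.9]
opening: 0.62
t 14.42 pos [0.4838 0.2964 0.0318] err mm [-2.8 -0.4 -1.8] f [ 0.  -1.  -0.9] open 0.62 q [-0.66  0.93  0.04  1.88 -0.09  0.32 -0.36]
0.1,-2.8,1.7,0.4,-0,-0.5 ,
```

```bash
python3 -m creep '[0,0,-5,0,0,0,0,0,-12,0,0,0,0,0,-20,0,0,0,0,0,-30,0,0,0,0,0,-30,0,0,0]'; python3 -m creep '[0,0,-30,0,0,0,-20,10,-30,0,0,0,-35,18,-10,0,0,0,-30,18,0,0,0,0,-30,10,0,0,0,0]'; python3 -m creep '[-20,0,0,0,0,0,0,0,0,0,0,0,0,0,0,0,0,0]'
python3 - <<'E'
from h import *
for n in('top','side'):
    p=snapshot(n);cv2.imwrite(f'pics/{n}8.png',p['color'][:,:,::-1])
E
```

```text
clock: 14.83
tool_pos: [0.4795, 0.294, 0.1287]
eef_rot: [0.636, 0.772, -0.003, 0.0]
contact_force: [-0.6, -0.2, -0.7]
opening: 0.624
clock: 15.25
tool_pos: [0.5573, 0.2016, 0.215]
eef_rot: [0.629, 0.778, 0.006, 0.0]
contact_force: [1.2, 0.1, -0.9]
opening: 0.625
clock: 15.5
tool_pos: [0.5668, 0.1717, 0.2197]
eef_rot: [0.634, 0.773, 0.007, 0.005]
contact_force: [0.2, 0.4, -0.1]
opening: 0.624
```

View pics/top8.png

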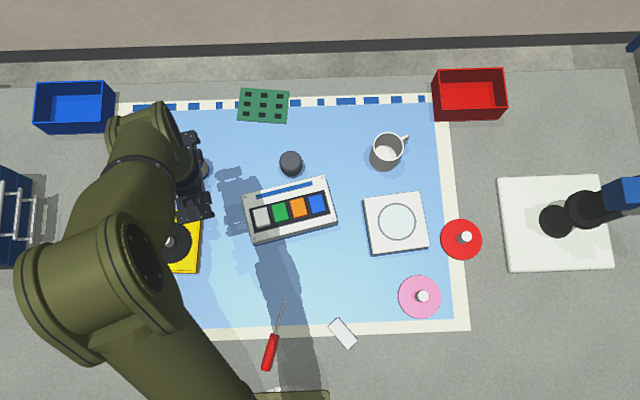

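View pics/side8.png

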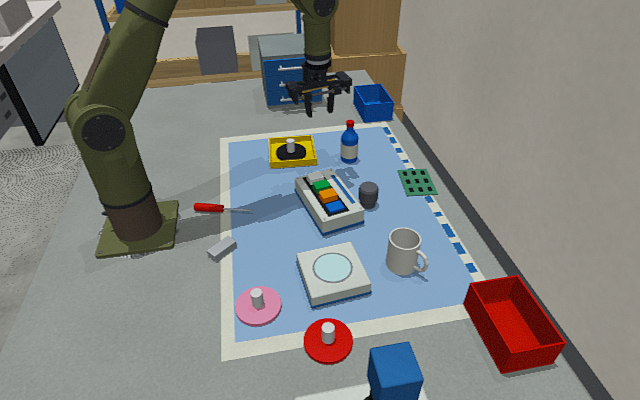

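```bash
python3 - <<'E'
from h import *
S=snapshot('side')
print(proj(S,[.481,.296,.062]),proj(S,[.481,.296,.018]),get_state()['clock'])
for t in('cover_knob','cleaner','lens','mug'): print(t,[([round(float(a)) for a in d['xy']],round(d['score'],2)) for d in find_in(t,'side')])
cv2.imwrite('pics/s9.png',cv2.resize(S['color'][130:240,260:380,::-1],None,fx=5,fy=5,interpolation=cv2.INTER_CUBIC))
E
```

```text
[288.84794275 140.56166179] [289.58540582 151.19636231] 15.65
cover_knob [([290, 152], 0.76), ([259, 304], 0.68), ([328, 347], 0.55), ([333, 270], 0.3)]
cleaner [([347, 143], 0.9)]
lens [([368, 196], 0.98)]
mug [([400, 252], 0.76)]
```

View pics/s9.png

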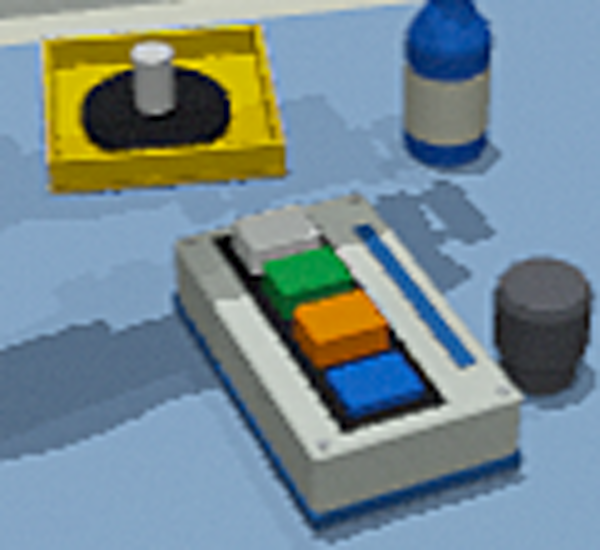

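```bash
python3 -c "
from plant import *
print(finish_job())"
```

```text
the job is handed in; nothing more can be done
None
```

I pressed the blue key to its end stop (about 24 N on the tool), moved the black dust cover from the stage into the yellow tray, and handed the job in at about 15.7 s. No verdict was reported.

- **Keys:** the last side picture shows blue latched down and white, green and orange raised.
- **Cover:** it lies flat in the tray, knob up. The knob top appears at pixel (290,140), against (289,141) predicted for the tray centre. At set-down I pressed the cover onto the tray floor with a brief 33 N on the wrist, well under the 120 N limit, and then opened the fingers.
- **Bystanders:** the lens, bottle and mug are standing in the same image positions as at the start, within 4 pixels. The gripper is clear of everything.

One measurement disagreed: the wrist camera first put the blue key about 6 mm off the other two views. I pressed at the combined position, which worked.

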